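Release a filter slide held by a clamp screw of unknown thread hand

ROBOT

A 6-joint arm with a two-finger parallel gripper is mounted at the origin on a cart in front of the work surface, level with it; the furniture and walls round the work are solid. World frame = base frame: x ahead of the robot, y to its left, z up, the work surface at z = 0. Lengths are in m, angles in rad, forces in N, time in s.
With the tool pointing down it reaches from about 0.325 to 0.85 m from the base axis. Payload 15.5 kg.
Tool frame: the origin (TCP) lies on the centre line of the jaws, within the pads' length; the fingertips stand 8 mm ahead of it and the grasp point (between the pads) lies 11 mm behind it; y points along the fingers, z is the direction in which the jaws open and shut, and the axes are right-handed (so a half turn about y gives the same grasp; the last joint's range is limited). The gripper opens to 91 mm and grips with 3 to 60 N. Pads are 32 mm wide; open, the fingers measure 118 mm over their backs; the gripper's body (76 mm by 178 mm) begins 60 mm behind the grasp point.
Start: joints at [1.165, 0.494, 1.345, -0, 1.302, -0.096], TCP at [0.191, 0.595, 0.189] pointing down, gripper open.
Joint ranges: [-2.91, 2.91], [-0.82, 2.16], [0.22, 2.67], [-1.22, 4.37], [0.12, 2.79], [-3.08, 3.08]. Speed limits (rad/s): [1.89, 1.89, 2.57, 3.01, 3.01, 3.01].

INTERFACE

Orientations are given as a rotation vector (axis times angle).
In Python, from cell import readout, viewer, order gives the robot as it stands.
- The arm moves only by the tool play_rows, never from a script. Its argument "series" is a list of rows, each an object of numbers: "x", "y", "z": the shift along the tool's x, y, z in cm; "yaw": the turn about the tool's y in rad. In form: [{"x": .., "y": .., "z": .., "yaw": ..}, ...]. A call has 1 to 12 rows; each row is the pose to reach, as a shift and turn from the pose measured when the call began, along the tool's axes at that moment; what a row does not reach only later rows make up. A row lasts 1/8 s, in which the tool goes at most 62.5 mm and 10.7 degrees, less where a joint would pass 70% of its speed; a pose out of reach is approached as far as the arm can. A call with a gripper value outside its range is refused whole. "hand" is the finger opening in cm, from 0 to 9.12, set as the call begins (left out, the last holds). The fingers move at their own pace and stop on an object; "newtons" is the grip in N (left out, the last holds). Time passes only in rows, so rows that repeat a pose let the fingers close. It gives the time, the measured TCP pose, the force and the opening at its end, in the units of the state.
- readout.sense(): the state, without advancing time (a new reading comes with each control period).
- viewer.snapshot(name): name is "scene" or "top"; returns (picture, depth): 420x560x3 uint8, red, green, blue; 420x560 float32, m along the optical axis (not along the pixel's ray), 0 where there is no reading.
- viewer.camera_params(name): a dict with "camera_matrix" (3x3 intrinsics, pixels), "dist_coeffs" ([k1, k2, p1, p2, k3] as OpenCV has them; the pictures are not rectified), "origin" and "rotation" of the camera in the world. Camera axes: x right, y up, looking along -z (the intrinsics and any distortion apply to the point x, -y, -z); pixel columns grow to the right and rows downward; lengths in m; the calibration is good to about 2 mm. A picture is of the moment at which its call begins. camera_params takes no time and is no camera call.
- order.job_done(): hands the job in, once; it reports no verdict.
The state is a dict: "time_s": time; "qpos": joint angles; "dq": joint speeds; "effort": joint torques, N m; "tcp_pos": TCP position; "ee_rot": TCP orientation; "ft_force": force on the tool from outside, world axes, zero at the start; "moment": the same for the moment, N m; "opening": finger opening in m.
Only numpy, scipy, OpenCV 4.12 (cv2) and the standard library are available. Lean on these libraries where they do the work, as an engineer would, in place of code of your own. Each camera call takes 0.05 s, during which the arm holds its last target. There are 200 camera calls.

TASK

The clamp screw on the blue filter holder may be left-handed (clockwise to loosen) or right-handed, and nobody noted which: feel gently which way it gives, without wringing its sprung handle against a stop, and back it off that way a good half turn (well short of its far stop), until its foot is clear of the white filter slide. Then draw the slide out by its orange tab without dragging it against the foot, and leave it lying flat, completely out from under the bridge and its guide rails. Leave the other things on the bench where they are.

Things in the scene. Friction and masses are not known exactly. Their poses are not given: they have to be found in the camera images.
- holder: Fixed filter holder: base plate 250x110x4 mm (x -190 to +60), a blue bridge over it (46 mm along x, 92 along y, top 52 mm above the bench). Origin on the bench under the vertical screw axis in mid-bridge; -x points to the open front, where the slide comes out; z up. Two rails (x -30 to +30, 47 mm apart, 22 mm high) guide the slide; a stop bar is behind it.
- bar_center (a point): Middle of the black bar handle on the screw: 52 mm long along its own x, 16 mm thick along y, 24 mm high; this point is 86 mm above the bench and turns with the bar. When tight the bar lies along the holder's x. Below it a thin stem (11 mm) and, 17 mm below its underside, a steel disc of 42 mm diameter.
- spindle (a joint): Turn of the screw, rad, 0 tight as found, + anticlockwise from above. Its hand varies and cannot be seen: left-hand stops hard within 0.1 rad anticlockwise and loosens clockwise (-); right-hand the reverse. Friction 0.24 N m; it stays where left. Loosening lifts the foot 2.3 mm per rad up to another hard stop at 4.4 rad; the handle itself does not rise.
- knob (a joint): Twist of the bar handle against the screw, rad, + anticlockwise: it drives the screw through a torsion spring of 3 N m/rad, so this shows the torque. 0 when let go, about 0.08 (0.24 N m) while the screw is turning; more than 0.25 either way (0.75 N m, reached by turning on against a stop) wrings the screw: damage.
- foot: Brass foot of the screw, 17 mm diameter; origin at the centre of its underside, 10.5 mm above the bench when tight, rising as the screw is loosened. It stands 5.5 mm deep in a pocket of the slide and locks it; clear of the slide from about 2.5 rad of loosening, with a gap of 1 mm or more from 2.9 rad. Dragging the slide against it with more than 12 N is damage.
- slide: White filter slide, loose, 0.14-0.28 kg: plate 135x44x12 mm, x -105 to +30 in its own frame, on the base plate between the rails, 1.5 mm play each side. Origin on its underside (4 mm above the bench), on the screw axis when fully in; axes as the holder's. Pocket for the foot: 22 mm square, 6 mm deep, round the origin. Drawn out more than 60 mm to the holder's -x it is clear of bridge and rails.
- slide_tab (a point): Middle of the grip of the upright orange tab at the slide's front end: 26 mm along x, 14 mm thick along y, its top 52 mm and this point 38 mm above the bench, 90 mm in front (-x) of the slide's origin.
- spare_filter: Bystander: white filter cassette with a red ring, 54 mm diameter, 27 mm high, behind the holder to the left. Origin at the centre of its underside.
- amber_vial: Bystander: brown glass vial with blue cap, 24 mm diameter, 62 mm high, standing well to the right of the holder. Origin at the centre of its underside.
- tin: Bystander: small tin with red lid, 64 mm diameter, 42 mm high, behind the holder to the left. Origin at the centre of its underside.

How it is judged:
By the outcome, as a careful person would: the job done as asked, in the order asked, and still so for the second after the job is handed in, with the robot touching nothing.
It also fails if it takes over 64 s, if anything falls off the work surface, if the arm or the gripper's body presses on something with over 40 N, if the wrist force passes 120 N, or if a joint passes its speed limit or range.

## Working session

There is one attempt and no reset: what is moved stays moved. The work goes in short steps, Python scripts to look and compute and a tool call to move; the robot and the scene stay as the last step left them, time stands still between calls to the robot, and variables do not carry over. Pictures are saved under pics/ and viewed, about 8 in all and at most 12, crops included, and the job is handed in when it is done.

Besides the shell and the picture viewer there is one more tool, called after "Request:" as name(argument=value, ...), one argument or row to a line, values as JSON. play_rows: Moves the arm, as the interface text tells. Its arguments: {"type":"object","properties":{"series":{"type":"array"},"hand":{"type":"number"},"newtons":{"type":"number"}},"required":["series"]}

```bash
mkdir -p pics
cat > h.py <<'E'
import numpy as np,cv2
from cell import readout,viewer,order
from scipy.spatial.transform import Rotation as R
def snap(n,f,crop=None,s=1):
    p,d=viewer.snapshot(n); im=p[:,:,::-1]
    np.savez('pics/'+f+'.npz',p=p,d=d)
    save(im,f,crop,s); return p,d
def save(im,f,crop=None,s=1):
    if crop: im=im[crop[1]:crop[3],crop[0]:crop[2]]
    cv2.imwrite('pics/'+f+'.png',cv2.resize(im,None,fx=s,fy=s,interpolation=cv2.INTER_CUBIC))
def ray(n,u,v):
    c=viewer.camera_params(n);K=np.array(c['camera_matrix']);
    q=cv2.undistortPoints(np.array([[[u,v]]],float),K,np.array(c['dist_coeffs'],float))[0,0]
    return np.array(c['origin']),np.array(c['rotation'])@np.array([q[0],-q[1],-1])
def atz(n,u,v,z):
    o,d=ray(n,u,v); return o+d*(z-o[2])/d[2]
def atd(n,u,v,dep):
    o,d=ray(n,u,v); return o+d*dep
def tri(a,b):
    o,d=ray(*a);p,e=ray(*b)
    s,t=np.linalg.lstsq(np.c_[d,-e],p-o,rcond=None)[0]
    return (o+s*d+p+t*e)/2,np.linalg.norm(o+s*d-p-t*e)
def proj(n,P):
    c=viewer.camera_params(n);M=np.array(c['rotation']);q=(np.atleast_2d(P)-c['origin'])@M
    q=q*[1,-1,-1]
    return cv2.projectPoints(q,np.zeros(3),np.zeros(3),np.array(c['camera_matrix']),np.array(c['dist_coeffs'],float))[0][:,0]
E
python3 - <<'E'
from h import *
np.set_printoptions(precision=3,suppress=True)
snap('scene','s0');snap('top','t0')
a=cv2.imread('pics/s0.png');b=cv2.imread('pics/t0.png')
for n in('scene','top'):
    c=viewer.camera_params(n);print(n,c)
s=readout.sense();print(s);print(R.from_rotvec(s['ee_rot']).as_matrix())
E
```

```text
scene {'camera_matrix': array([[381.78 ,   0.   , 283.426],
       [  0.   , 381.78 , 200.989],
       [  0.   ,   0.   ,   1.   ]]), 'dist_coeffs': array([0.03, 0.  , 0.  , 0.  , 0.  ]), 'origin': array([-0.11 , -0.824,  0.429]), 'rotation': array([ 1.064, -0.581, -0.871])}
top {'camera_matrix': array([[408.531,   0.   , 281.095],
       [  0.   , 408.531, 207.516],
       [  0.   ,   0.   ,   1.   ]]), 'dist_coeffs': array([-0.047,  0.   ,  0.   ,  0.   ,  0.   ]), 'origin': array([ 0.411, -0.411,  0.928]), 'rotation': array([ 0.119, -0.12 , -1.573])}
{'time_s': 0.1, 'qpos': array([ 1.166,  0.494,  1.346, -0.   ,  1.302, -0.095]), 'dq': array([ 0.001, -0.003, -0.   ,  0.002, -0.   ,  0.001]), 'effort': array([  0.001, -88.023, -38.255,   0.071,   0.048,  -0.   ]), 'tcp_pos': array([0.19 , 0.595, 0.188]), 'ee_rot': array([-1.558,  0.243, -0.243]), 'ft_force': array([0.015, 0.864, 0.306]), 'moment': array([-0.001,  0.025,  0.012]), 'opening': 0.09113794154760471}
[[ 0.952 -0.     0.305]
 [-0.305 -0.001  0.952]
 [-0.    -1.    -0.001]]
```

View pics/s0.png

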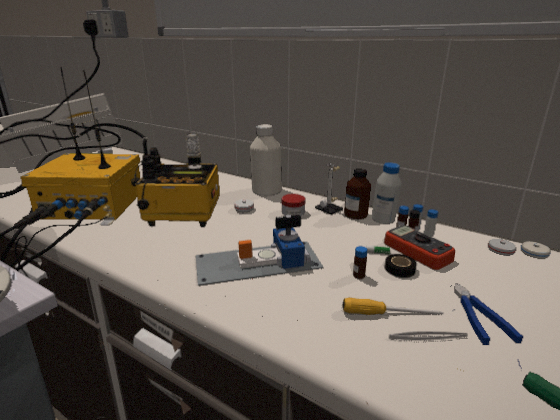

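View pics/t0.png

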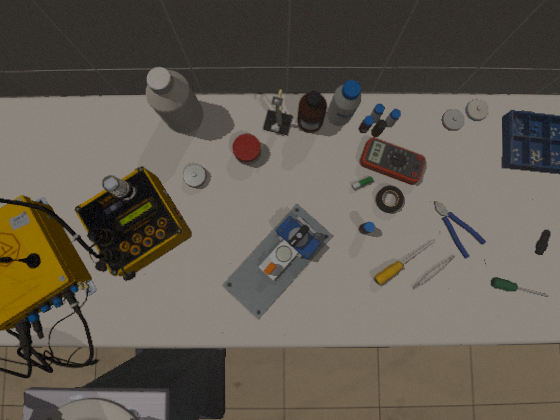

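The scene view shows the holder around (258,262), with the bar at (288,221), the tab at (245,248) and the vial at (360,262). In the top view the bar is at (300,236) and the tab at (271,268). The camera rotation is a rotation vector, so I'll fix the helper and crop in.

```bash
sed -i "s/np.array(c\['rotation'\])/R.from_rotvec(c['rotation']).as_matrix()/" h.py
python3 - <<'E'
from h import *
a=cv2.imread('pics/s0.png')[195:285,185:335];b=cv2.imread('pics/t0.png')[195:325,215:345]
f=lambda i,s:cv2.resize(i,None,fx=s,fy=s,interpolation=cv2.INTER_CUBIC)
cv2.imwrite('pics/c1.png',f(a,5));cv2.imwrite('pics/c2.png',f(b,4.6))
E
```

```text
(no output)
```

View pics/c1.png

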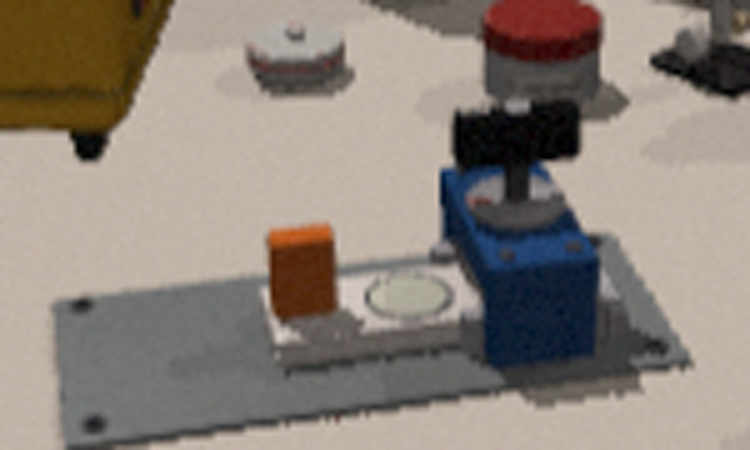

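View pics/c2.png

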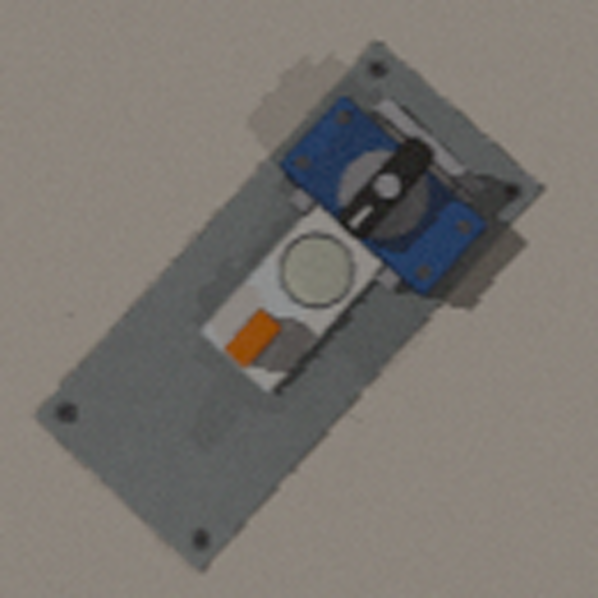

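The scene crop shows the plate corners at (57,303), (67,445), (690,362) and (613,235). The tab top is at about (301,231), the bar top at about (516,105). The top crop shows the plate corners at (375,42), (545,187), (203,570) and (37,413), the bar's middle at (386,187) and the tab top at (253,337).

Run:
```python
from h import *
np.set_printoptions(precision=4,suppress=True)
S=lambda u,v:('scene',(u+.5)/5-.5+185,(v+.5)/5-.5+195)
T=lambda u,v:('top',(u+.5)/4.6-.5+215,(v+.5)/4.6-.5+195)
# holder corners: (x+ ,y+),(x+,y-),(x-,y-),(x-,y+)
L=np.array([[.06,.055],[.06,-.055],[-.19,-.055],[-.19,.055]])
tc=[(375,42),(545,187),(203,570),(37,413)]; sc=[(613,235),(690,362),(67,445),(57,303)]
for nm,F,c in(('top',T,tc),('scene',S,sc)):
    P=np.array([atz(*F(*q),.004) for q in c])[:,:2]
    Z=P.mean(0);A=P-Z;B=L-L.mean(0)
    th=np.arctan2((B[:,0]*A[:,1]-B[:,1]*A[:,0]).sum(),(B*A).sum())
    M=np.array([[np.cos(th),-np.sin(th)],[np.sin(th),np.cos(th)]])
    o=Z-M@L.mean(0);print(nm,'origin',o,'yaw',th,'res',(P-(L@M.T+o))*1e3)
for nm,s,t in(('bar',(516,105),(386,187)),('tab',(301,231),(253,337))):
    print(nm,tri(S(*s),T(*t)),(tri(S(*s),T(*t))[0][:2]-o)@M)
d=np.load('pics/t0.npz')['d'];ds=np.load('pics/s0.npz')['d']
for nm,q in(('bar',(386,187)),('barend',(420,150)),('tab',(253,337)),('slide',(318,268)),('bridge',(330,140))):
    t=T(*q);r=np.round(t[1:]).astype(int);p=atd(*t,d[r[1],r[0]]);print(nm,p)
# bar axis from top view at z .098
e=[atz(*T(*q),.098)[:2] for q in((421,147),(350,226))];v=e[0]-e[1];print('baryaw',np.arctan2(v[1],v[0]),np.linalg.norm(v),(e[0]+e[1])/2)
# dark pixels of depth for bar: cloud z .09-.11
D=d;vs,us=np.nonzero(D);m=(us>270)&(us<330)&(vs>200)&(vs<270)
Q=np.array([atd('top',u,v,D[v,u]) for u,v in zip(us[m],vs[m])])
b=Q[(Q[:,2]>.088)];print('bar cloud',len(b),b.min(0),b.max(0),np.median(b,0),b.mean(0))
w,V=np.linalg.eigh(np.cov(b[:,:2].T));print(np.arctan2(V[1,1],V[0,1]),2*np.sqrt(3*w))
m=(us>255)&(us<285)&(vs>255)&(vs<282)
Q=np.array([atd('top',u,v,D[v,u]) for u,v in zip(us[m],vs[m])])
b=Q[(Q[:,2]>.042)];print('tab cloud',len(b),b.mean(0),b.max(0))
w,V=np.linalg.eigh(np.cov(b[:,:2].T));print(np.arctan2(V[1,1],V[0,1]),2*np.sqrt(3*w))
```

```text
top origin [ 0.4817 -0.4482] yaw -0.7402531525691722 res [[-1.8625  1.7542]
 [-0.5    -0.0667]
 [ 0.9902 -0.568 ]
 [ 1.3723 -1.1195]]
scene origin [ 0.4798 -0.4531] yaw -0.7513929703514146 res [[-1.8645  0.0278]
 [-0.5439  2.3537]
 [ 3.0441  0.6425]
 [-0.6357 -3.0239]]
bar (array([ 0.4818, -0.4482,  0.0981]), np.float64(0.0031095862113180166)) [-0.0019  0.005 ]
tab (array([ 0.4165, -0.3876,  0.0518]), np.float64(0.0024123913010049114)) [-0.091   0.0046]
bar [ 0.4807 -0.4468  0.1006]
barend [ 0.4974 -0.4622  0.0969]
tab [ 0.4158 -0.3867  0.0526]
slide [ 0.4487 -0.4171  0.0185]
bridge [ 0.507  -0.4229  0.0525]
baryaw -0.7400740527611733 0.04718394831388845 [ 0.4812 -0.4467]Traceback (most recent call last):
  File "<stdin>", line 23, in <module>
  File "h.py", line 18, in atd
    o,d=ray(n,u,v); return o+d*dep
        ~~~^^^^^^^
  File "h.py", line 12, in ray
    c=viewer.camera_params(n);K=np.array(c['camera_matrix']);
ValueError: time passes only in moves, steps and waits
```

Run:
```python
from h import *
np.set_printoptions(precision=3,suppress=True,linewidth=200)
viewer.snapshot('top')
out={}
for n,f in(('top','t0'),('scene','s0')):
    D=np.load(f'pics/{f}.npz')['d'];c=viewer.camera_params(n)
    vs,us=np.nonzero(D)
    q=cv2.undistortPoints(np.c_[us,vs].astype(float)[:,None],np.array(c['camera_matrix']),np.array(c['dist_coeffs'],float))[:,0]
    P=np.c_[q[:,0],-q[:,1],-np.ones(len(q))]*D[vs,us][:,None]@R.from_rotvec(c['rotation']).as_matrix().T+c['origin']
    out[n]=P
P=np.r_[out['top'],out['scene']]
xs=np.arange(.1,.8,.05);ys=np.arange(.7,-.65,-.05)
print('     ',xs)
for y in ys:
    print('%.2f'%y,np.array([P[(abs(P[:,0]-x-.025)<.025)&(abs(P[:,1]-y+.025)<.025)][:,2].max(initial=-1) for x in xs]))
b=out['top'];b=b[(np.hypot(b[:,0]-.481,b[:,1]+.447)<.05)&(b[:,2]>.088)]
print('bar',len(b),b.mean(0),(b.max(0)+b.min(0))/2);w,V=np.linalg.eigh(np.cov(b[:,:2].T));print(np.arctan2(V[1,1],V[0,1]),2*np.sqrt(3*w))
b=out['top'];b=b[(np.hypot(b[:,0]-.416,b[:,1]+.387)<.03)&(b[:,2]>.044)]
print('tab',len(b),b.mean(0));w,V=np.linalg.eigh(np.cov(b[:,:2].T));print(np.arctan2(V[1,1],V[0,1]),2*np.sqrt(3*w))
```

```text
[0.1  0.15 0.2  0.25 0.3  0.35 0.4  0.45 0.5  0.55 0.6  0.65 0.7  0.75]
0.70 [-1.    -1.    -1.    -1.    -1.    -1.     0.     0.126  0.16   0.188  0.197  0.205 -1.    -1.   ]
0.65 [-1.    -1.    -1.    -1.    -1.     0.039  0.153  0.166  0.166  0.162  0.202  0.24   0.22   0.485]
0.60 [-1.    -1.    -1.    -1.    -1.     0.057  0.156  0.165  0.149  0.158 -1.     0.267  0.471  0.507]
0.55 [-1.    -1.    -1.    -1.    -0.001  0.002  0.133  0.153  0.161  0.169  0.168  0.282  0.468  0.51 ]
0.50 [-1.    -1.    -1.    -1.     0.002  0.001  0.036  0.135  0.132  0.174  0.186  0.203  0.188  0.509]
0.45 [-1.    -1.    -1.    -0.158  0.009  0.014 -1.    -1.     0.134 -1.    -1.     0.196  0.192  0.435]
0.40 [-1.    -1.    -1.     0.002  0.002  0.002 -1.    -1.     0.151 -1.    -1.    -1.     0.001 -0.   ]
0.35 [-1.    -1.    -1.    -0.001  0.001  0.001 -1.    -1.     0.169  0.179 -1.     0.001  0.001  0.001]
0.30 [-1.    -0.082 -0.002  0.    -0.001  0.118  0.119  0.118 -1.     0.191  0.004  0.005  0.005  0.007]
0.25 [-1.    -0.044  0.004  0.014  0.118  0.118  0.351  0.118  0.117  0.196  0.009 
[... 1185 characters left out ...]
0.047  0.046  0.447]
-0.40 [-1.    -1.     0.002  0.006  0.007  0.015  0.051  0.103  0.06   0.008  0.005  0.006  0.129  0.447]
-0.45 [-1.    -1.     0.004  0.007  0.005  0.004  0.057  0.102  0.099  0.007  0.006  0.006  0.122  0.446]
-0.50 [-1.    -1.     0.003  0.006  0.006  0.006  0.005  0.013  0.008  0.005  0.006  0.006  0.113  0.446]
-0.55 [-1.    -1.     0.002  0.008  0.006  0.006  0.006  0.065  0.066  0.017  0.018  0.034  0.115  0.445]
-0.60 [-1.    -1.     0.004  0.006  0.005  0.031  0.029  0.066  0.065  0.024  0.038  0.039  0.067  0.444]
bar 194 [ 0.48  -0.448  0.098] [ 0.481 -0.448  0.097]
2.3936149051165083 [0.016 0.051]
tab 81 [ 0.415 -0.387  0.052]
2.3596136385423834 [0.014 0.026]
```

Request:
play_rows(
  series=[
    {"x":0,"y":-7,"z":0,"yaw":0},
    {"x":0,"y":-14,"z":0,"yaw":0},
    {"x":0,"y":-20,"z":0,"yaw":0},
    {"x":2,"y":-26,"z":-1,"yaw":0},
    {"x":6,"y":-28,"z":-4,"yaw":0},
    {"x":11,"y":-28,"z":-7,"yaw":0},
    {"x":16,"y":-28,"z":-10,"yaw":0.05},
    {"x":22,"y":-28,"z":-13,"yaw":0.1},
    {"x":28,"y":-28,"z":-17,"yaw":0.15},
    {"x":34,"y":-28,"z":-20,"yaw":0.2},
    {"x":37,"y":-28,"z":-25,"yaw":0.25},
    {"x":40,"y":-28,"z":-30,"yaw":0.3},
  ],
  hand=6,
  newtons=10,
)

```text
time_s: 1.65
tcp_pos: [0.4787, 0.1934, 0.4678]
ee_rot: [-1.519, 0.48, -0.478]
ft_force: [0.3, 1.1, 0.2]
opening: 0.06
```

```bash
cat >> h.py <<'E'
np.set_printoptions(precision=4,suppress=True)
def goto(*W):
    s=readout.sense();M=R.from_rotvec(s['ee_rot']).as_matrix()
    print('t',s['time_s'],'tcp',s['tcp_pos'],'q',s['qpos'],'xang %.4f'%np.arctan2(M[1,0],M[0,0]),'tilt',M[:,1],'F',s['ft_force'],'Mz',s['moment'],'op',s['opening'])
    for w in W:
        w=np.array(w,float)
        print(w,'->cm',(w[:3]-s['tcp_pos'])@M*100,'yaw',-(w[3]-np.arctan2(M[1,0],M[0,0])) if len(w)>3 else '')
E
python3 -c "
from h import *
goto((.53,.05,.46),(.53,-.2,.46),(.481,-.4475,.4,-.745),(.481,-.4475,.16,-.745))"
```

```text
t 1.65 tcp [0.4787 0.1934 0.4678] q [ 0.2689  0.1876  1.0784 -0.0008  1.877  -0.6906] xang -0.6115 tilt [-0.0011 -0.0011 -1.    ] F [0.2769 1.0558 0.1903] Mz [-0.0076 -0.0636  0.0122] op 0.06001573564981418
[0.53 0.05 0.46] ->cm [12.4394  0.7947 -8.7954] yaw 
[ 0.53 -0.2   0.46] ->cm [ 26.7923   0.8228 -29.2646] yaw 
[ 0.481  -0.4475  0.4    -0.745 ] ->cm [ 36.9915   6.8563 -52.3329] yaw 0.133473282822122
[ 0.481  -0.4475  0.16   -0.745 ] ->cm [ 36.9986  30.8563 -52.295 ] yaw 0.133473282822122
```

Request:
play_rows(
  series=[
    {"x":6,"y":0,"z":-4.4,"yaw":0.05},
    {"x":12,"y":0,"z":-9,"yaw":0.1},
    {"x":16,"y":0,"z":-14,"yaw":0.13},
    {"x":20,"y":0,"z":-19,"yaw":0.13},
    {"x":23.5,"y":0,"z":-24,"yaw":0.13},
    {"x":27,"y":1,"z":-29,"yaw":0.13},
    {"x":29,"y":2,"z":-34.5,"yaw":0.13},
    {"x":31.5,"y":3,"z":-40,"yaw":0.13},
    {"x":34,"y":5,"z":-45,"yaw":0.13},
    {"x":36,"y":7,"z":-50,"yaw":0.13},
    {"x":37,"y":12,"z":-52.3,"yaw":0.133},
    {"x":37,"y":18,"z":-52.3,"yaw":0.133},
  ],
)

```text
time_s: 3.15
tcp_pos: [0.4802, -0.4502, 0.2875]
ee_rot: [-1.493, 0.584, -0.585]
ft_force: [0.1, 0.3, -1.4]
opening: 0.0602
```

```bash
python3 -c "
from h import *
goto((.481,-.4475,.16,-.745),(.481,-.4475,.078,-.745))"
```

```text
t 3.15 tcp [ 0.4802 -0.4502  0.2875] q [-0.8426  0.4733  1.109  -0.002   1.5579 -1.666 ] xang -0.7474 tilt [-0.0005 -0.0024 -1.    ] F [ 0.0687  0.2596 -1.4226] Mz [-0.0569 -0.0401 -0.0403] op 0.060222584993850546
[ 0.481  -0.4475  0.16   -0.745 ] ->cm [-0.1407 12.7534  0.2749] yaw -0.0024040952893731315
[ 0.481  -0.4475  0.078  -0.745 ] ->cm [-0.1512 20.9534  0.2923] yaw -0.0024040952893731315
```

Request:
play_rows(
  series=[
    {"x":-0.15,"y":6,"z":0.28,"yaw":0},
    {"x":-0.15,"y":12,"z":0.28,"yaw":0},
    {"x":-0.15,"y":15,"z":0.28,"yaw":0},
    {"x":-0.15,"y":17,"z":0.28,"yaw":0},
    {"x":-0.15,"y":19,"z":0.28,"yaw":0},
    {"x":-0.15,"y":20.5,"z":0.28,"yaw":0},
    {"x":-0.15,"y":20.9,"z":0.28,"yaw":0},
    {"x":-0.15,"y":20.9,"z":0.28,"yaw":0},
  ],
)

```text
time_s: 4.15
tcp_pos: [0.481, -0.4477, 0.0787]
ee_rot: [-1.493, 0.584, -0.585]
ft_force: [-0.3, 0.7, 0.3]
opening: 0.0601
```

```bash
python3 -c "
from h import *
goto((.481,-.4475,.078,-.745))
p,d=snap('top','t1',(215,165,345,325),1);a=cv2.imread('pics/t1.png');p,d=snap('scene','s1',(225,165,335,285),1);b=cv2.imread('pics/s1.png')
f=lambda i:cv2.resize(i,(int(i.shape[1]*500/i.shape[0]),500),interpolation=cv2.INTER_CUBIC)
c=np.hstack([f(a),f(b)[:,:390]]);cv2.imwrite('pics/v1.png',c);print(c.shape)"
```

```text
t 4.15 tcp [ 0.481  -0.4477  0.0787] q [-0.8392  0.6493  1.378  -0.0023  1.1127 -1.6617] xang -0.7473 tilt [-0.0004 -0.0025 -1.    ] F [-0.3129  0.6606  0.277 ] Mz [ 0.005   0.0174 -0.0283] op 0.06007475398074183
[ 0.481  -0.4475  0.078  -0.745 ] ->cm [-0.0158  0.0733  0.0139] yaw -0.002323325526857989
(500, 796, 3)
```

View pics/v1.png

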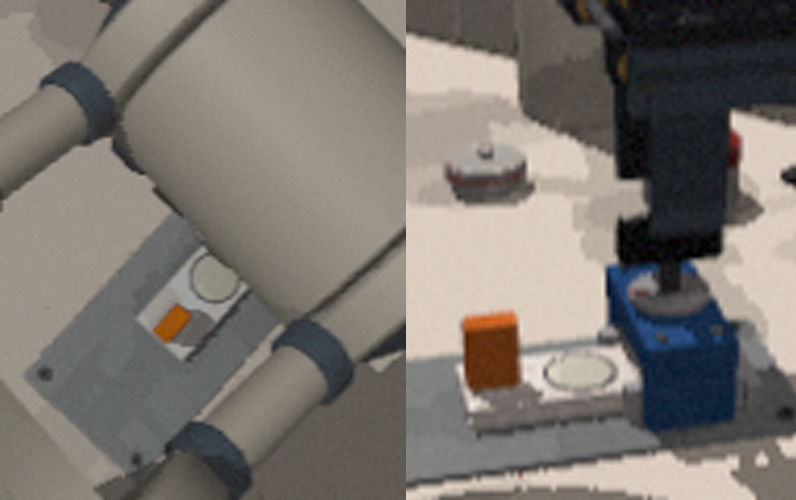

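The fingers straddle the bar at about (670,235) in the right half, above the disc and clear of it. Next is a gentle close.

Request:
play_rows(
  series=[
    {"x":0,"y":0,"z":0,"yaw":0},
    {"x":0,"y":0,"z":0,"yaw":0},
    {"x":0,"y":0,"z":0,"yaw":0},
    {"x":0,"y":0,"z":0,"yaw":0},
    {"x":0,"y":0,"z":0,"yaw":0},
    {"x":0,"y":0,"z":0,"yaw":0},
  ],
  hand=0.8,
  newtons=12,
)

```text
time_s: 5.0
tcp_pos: [0.4812, -0.4479, 0.0792]
ee_rot: [-1.494, 0.584, -0.586]
ft_force: [0.2, -0.6, 0.7]
opening: 0.008
```

```bash
python3 -c "
from h import *
goto((.481,-.4475,.078,-.745))"
```

```text
t 5.0 tcp [ 0.4812 -0.4479  0.0792] q [-0.8392  0.6486  1.3777 -0.0022  1.1128 -1.6616] xang -0.7474 tilt [ 0.0002 -0.0032 -1.    ] F [ 0.2102 -0.5965  0.7483] Mz [-0.0124 -0.0004 -0.0281] op 0.008022174003348601
[ 0.481  -0.4475  0.078  -0.745 ] ->cm [-0.0457  0.1234  0.0159] yaw -0.002362614531148499
```

```bash
python3 -c "
from h import *
snap('scene','s2',(240,150,360,260),5)
P=np.array(readout.sense()['tcp_pos']);print(proj('scene',[P,P+[0,0,-.008],[.481,-.4475,.098],[.481,-.4475,.052]])-[240,150])"
```

```text
[[46.7105 74.0739]
 [46.6813 77.5666]
 [46.5346 65.7693]
 [46.3723 85.8494]]
```

View pics/s2.png

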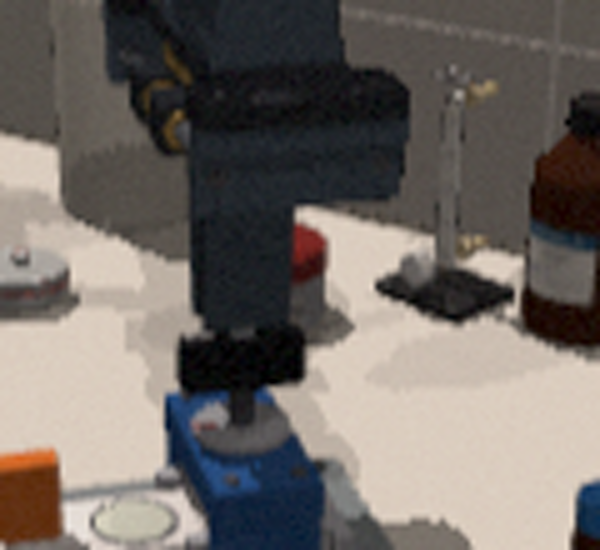

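The bar (180–300, 330–390) isn't between the fingers, which closed freely. In the picture the fingers end at its top edge. I'll use depth to find out where they really are.

```bash
python3 -c "
from h import *
d=np.load('pics/s2.npz')['d']
viewer.snapshot('scene')
for q in [(210,250),(240,250),(280,250),(210,310),(240,310),(280,310),(205,325),(240,330),(290,325),(190,360),(240,360),(290,360),(240,345),(110,520),(240,470)]:
    u,v=240+q[0]/5-.4,150+q[1]/5-.4
    print(q,atd('scene',u,v,d[round(v),round(u)]))
"
```

```text
(210, 250) [ 0.4603 -0.4491  0.1412]
(240, 250) [ 0.4687 -0.4575  0.1402]
(280, 250) [ 0.4805 -0.4685  0.1386]
(210, 310) [ 0.4613 -0.4485  0.1151]
(240, 310) [ 0.4716 -0.4559  0.113 ]
(280, 310) [ 0.4843 -0.4667  0.1109]
(205, 325) [ 0.4632 -0.4449  0.1069]
(240, 330) [ 0.4781 -0.4519  0.1007]
(290, 325) [ 0.4946 -0.4654  0.1   ]
(190, 360) [ 0.4604 -0.4395  0.0911]
(240, 360) [ 0.4751 -0.4539  0.089 ]
(290, 360) [ 0.4905 -0.4682  0.0866]
(240, 345) [ 0.4749 -0.454   0.0958]
(110, 520) [ 0.4428 -0.4111  0.0166]
(240, 470) [ 0.4565 -0.4662  0.051 ]
```

```bash
python3 -c "
from h import *
viewer.snapshot('scene')
n='scene';c=viewer.camera_params(n)
for f in('s1','s2'):
    D=np.load('pics/%s.npz'%f)['d'];vs,us=np.nonzero(D)
    q=cv2.undistortPoints(np.c_[us,vs].astype(float)[:,None],np.array(c['camera_matrix']),np.array(c['dist_coeffs'],float))[:,0]
    P=np.c_[q[:,0],-q[:,1],-np.ones(len(q))]*D[vs,us][:,None]@R.from_rotvec(c['rotation']).as_matrix().T+c['origin']
    a=-.745;L=(P[:,:2]-[.481,-.4475])@np.array([[np.cos(a),-np.sin(a)],[np.sin(a),np.cos(a)]])
    for z in np.arange(.06,.24,.006):
        m=(abs(P[:,2]-z)<.003)&(abs(L[:,0])<.05)&(abs(L[:,1])<.07)
        if m.sum(): print(f,'%.3f'%z,m.sum(),'x',L[m,0].min(),L[m,0].max(),'y',np.percentile(L[m,1],[5,50,95])) 
"
```

```text
s1 0.060 96 x -0.018222249410940465 0.02289877649885126 y [-0.0189 -0.0043  0.0139]
s1 0.066 12 x -0.001709492504424542 0.006896144412218739 y [-0.0067 -0.0049 -0.0026]
s1 0.072 13 x -0.014876169883212746 0.021100262333190956 y [-0.0072 -0.005  -0.0025]
s1 0.078 52 x -0.023292572154840322 0.026790116784267543 y [-0.0103 -0.0076 -0.0054]
s1 0.084 61 x -0.023596032178876417 0.02646990308541526 y [-0.0101 -0.0082 -0.0063]
s1 0.090 52 x -0.023323535474415225 0.02626767692001501 y [-0.0102 -0.0084 -0.0047]
s1 0.096 33 x -0.022697481529841537 -0.007573704564816443 y [-0.0098 -0.0055  0.0024]
s1 0.102 13 x -0.014333859515546396 0.007715963039868006 y [-0.0354 -0.0025  0.0322]
s1 0.108 56 x -0.015353505447326608 0.018973422055620626 y [-0.0399 -0.0376  0.0323]
s1 0.114 71 x -0.015955900371571102 0.018609806575927042 y [-0.0407 -0.0386  0.0345]
s1 0.120 72 x -0.015673763375153717 0.01800448753096188 y [-0.0418 -0.0392  0.032 ]
s1 0.126 78 x -0.01587470739712218 0.01828839082433013 y [-0.0416 -0.0396  0.0336]
s1 0.132 70 x -0.015880523871588784 0.017468458875106653 y [-0.0422 -0.04    0.0343]

[... 2770 characters left out ...]
293 -0.0271  0.0176]
s2 0.192 30 x -0.03663384512490651 -0.028334685909138662 y [-0.0299 -0.0145  0.0229]
s2 0.198 51 x -0.03670656284932751 -0.02532270117318587 y [-0.0452 -0.0224  0.0644]
s2 0.204 77 x -0.036802736259922836 -0.019727620605606934 y [-0.0313  0.0061  0.0266]
s2 0.210 37 x -0.03549152520712677 -0.022082377061670957 y [-0.0255  0.0058  0.0236]
s2 0.216 34 x -0.035081355952358236 -0.022124892206160644 y [-0.025   0.0376  0.0644]
s2 0.222 62 x -0.0360173383840054 -0.023013946983725286 y [-0.049   0.0256  0.0634]
s2 0.228 248 x -0.035466625180338225 0.03617228854609658 y [-0.0687 -0.0506  0.0624]
s2 0.234 124 x -0.02435305189598643 0.025385769437344195 y [-0.0514 -0.0491 -0.0038]
```

Depth shows the real fingertips at z ≈ 0.105 with the TCP reported at 0.079. That puts them 26 mm above the reported TCP, where the text says 8 mm below it, and the gripper body height agrees with this. Sideways the fingers are centred on the bar. I'll open, go down 3.5 cm more and check again.

Request:
play_rows(
  series=[
    {"x":0,"y":0,"z":0,"yaw":0},
    {"x":0,"y":0,"z":0,"yaw":0},
    {"x":0,"y":0,"z":0,"yaw":0},
    {"x":0,"y":0,"z":0,"yaw":0},
    {"x":0,"y":1,"z":0,"yaw":0},
    {"x":0,"y":2,"z":0,"yaw":0},
    {"x":0,"y":3,"z":0,"yaw":0},
    {"x":0,"y":3.5,"z":0,"yaw":0},
    {"x":0,"y":3.5,"z":0,"yaw":0},
  ],
  hand=5,
)

```text
time_s: 6.28
tcp_pos: [0.4811, -0.4479, 0.0437]
ee_rot: [-1.493, 0.584, -0.585]
ft_force: [0.9, 1.1, 0.6]
opening: 0.0501
```

Request:
play_rows(
  series=[
    {"x":0,"y":0,"z":0,"yaw":0},
    {"x":0,"y":0,"z":0,"yaw":0},
    {"x":0,"y":0,"z":0,"yaw":0},
    {"x":0,"y":0,"z":0,"yaw":0},
    {"x":0,"y":0,"z":0,"yaw":0},
  ],
  hand=0.8,
  newtons=12,
)

```text
time_s: 6.9
tcp_pos: [0.4811, -0.4479, 0.0439]
ee_rot: [-1.493, 0.584, -0.585]
ft_force: [-0.7, -0.4, 2.3]
opening: 0.016
```

```bash
python3 -c "
from h import *
goto((.481,-.4475,.044,-.745))
snap('scene','s3',(240,150,360,260),5)"
```

```text
t 6.9 tcp [ 0.4811 -0.4479  0.0439] q [-0.8393  0.691   1.4045 -0.0023  1.044  -1.6616] xang -0.7474 tilt [-0.0001 -0.0028 -1.    ] F [-0.6829 -0.3922  2.2887] Mz [-0.0163  0.1069  0.0151] op 0.015957200065993698
[ 0.481  -0.4475  0.044  -0.745 ] ->cm [-0.0407 -0.0102  0.022 ] yaw -0.0023603821690507676
```

View pics/s3.png

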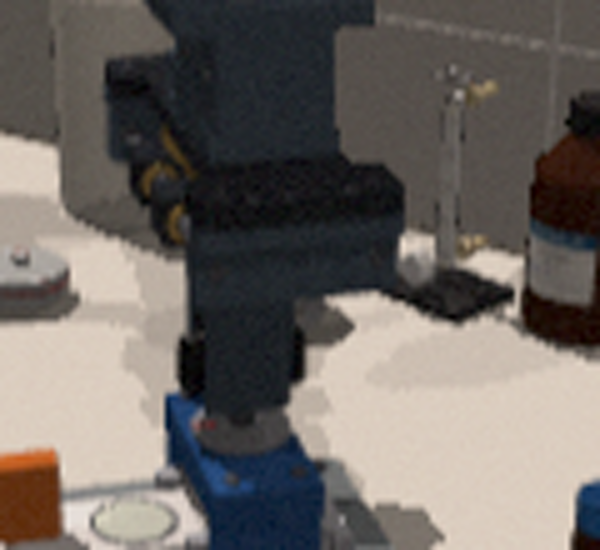

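The opening is 16 mm, so the bar is gripped, with the tips just above the disc at (240,405). Now I'll feel clockwise gently in small steps.

Request:
play_rows(
  series=[
    {"x":0,"y":0,"z":0,"yaw":0},
    {"x":0,"y":0,"z":0,"yaw":0.03},
    {"x":0,"y":0,"z":0,"yaw":0.06},
    {"x":0,"y":0,"z":0,"yaw":0.09},
    {"x":0,"y":0,"z":0,"yaw":0.12},
    {"x":0,"y":0,"z":0,"yaw":0.12},
    {"x":0,"y":0,"z":0,"yaw":0.12},
  ],
  newtons=25,
)

```text
time_s: 7.82
tcp_pos: [0.4812, -0.4479, 0.0439]
ee_rot: [-1.465, 0.676, -0.678]
ft_force: [0.3, 2.3, 1.4]
opening: 0.0161
```

```bash
python3 -c "
from h import *
goto()"
```

```text
t 7.825 tcp [ 0.4812 -0.4479  0.0439] q [-0.8393  0.691   1.4045 -0.0023  1.0441 -1.5419] xang -0.8670 tilt [-0.0001 -0.0028 -1.    ] F [0.3442 2.3436 1.4234] Mz [ 0.143  -0.1118  0.2448] op 0.01610455722716649
```

Request:
play_rows(
  series=[
    {"x":0,"y":0,"z":0,"yaw":0.03},
    {"x":0,"y":0,"z":0,"yaw":0.05},
    {"x":0,"y":0,"z":0,"yaw":0.05},
    {"x":0,"y":0,"z":0,"yaw":0.05},
  ],
)

```text
time_s: 8.32
tcp_pos: [0.4812, -0.4479, 0.0439]
ee_rot: [-1.452, 0.715, -0.717]
ft_force: [0.5, 1.8, 2.2]
opening: 0.016
```

```bash
python3 -c "
from h import *
goto()"
```

```text
t 8.325 tcp [ 0.4812 -0.4479  0.0439] q [-0.8393  0.6911  1.4045 -0.0022  1.0441 -1.4921] xang -0.9168 tilt [-0.0001 -0.0027 -1.    ] F [0.5068 1.7878 2.1541] Mz [ 0.2785 -0.2192  0.2274] op 0.015992678150903092
```

The torque stays at 0.24 N m, but this is still inside the 0.1 rad slack. I'll take another small step.

Request:
play_rows(
  series=[
    {"x":0,"y":0,"z":0,"yaw":0.03},
    {"x":0,"y":0,"z":0,"yaw":0.06},
    {"x":0,"y":0,"z":0,"yaw":0.06},
    {"x":0,"y":0,"z":0,"yaw":0.06},
  ],
)

```text
time_s: 8.82
tcp_pos: [0.4812, -0.4479, 0.0439]
ee_rot: [-1.436, 0.761, -0.763]
ft_force: [1.3, 1.0, 2.0]
opening: 0.0158
```

```bash
python3 -c "
from h import *
goto()"
```

```text
t 8.825 tcp [ 0.4812 -0.4479  0.0439] q [-0.8392  0.6911  1.4045 -0.0021  1.0441 -1.4323] xang -0.9766 tilt [-0.     -0.0027 -1.    ] F [1.3497 0.9844 1.9702] Mz [ 0.2986 -0.238   0.2336] op 0.015841675332818828
```

Request:
play_rows(
  series=[
    {"x":0,"y":0,"z":0,"yaw":0.04},
    {"x":0,"y":0,"z":0,"yaw":0.08},
    {"x":0,"y":0,"z":0,"yaw":0.12},
    {"x":0,"y":0,"z":0,"yaw":0.12},
    {"x":0,"y":0,"z":0,"yaw":0.12},
  ],
)

```text
time_s: 9.45
tcp_pos: [0.4813, -0.4478, 0.0439]
ee_rot: [-1.4, 0.852, -0.854]
ft_force: [1.2, 2.4, 2.0]
opening: 0.0159
```

```bash
python3 -c "
from h import *
goto()"
```

```text
t 9.45 tcp [ 0.4813 -0.4478  0.0439] q [-0.8392  0.6911  1.4045 -0.002   1.0441 -1.3133] xang -1.0956 tilt [ 0.     -0.0026 -1.    ] F [1.2008 2.3864 1.9654] Mz [ 0.3845 -0.4297  0.2343] op 0.015855047597645826
```

Clockwise loosens it at a steady 0.24 N m, so the screw is left-handed. I've turned 0.35 rad and am aiming for about 3.35 in total.

Request:
play_rows(
  series=[
    {"x":0,"y":0,"z":0,"yaw":0.06},
    {"x":0,"y":0,"z":0,"yaw":0.14},
    {"x":0,"y":0,"z":0,"yaw":0.23},
    {"x":0,"y":0,"z":0,"yaw":0.33},
    {"x":0,"y":0,"z":0,"yaw":0.43},
    {"x":0,"y":0,"z":0,"yaw":0.53},
    {"x":0,"y":0,"z":0,"yaw":0.63},
    {"x":0,"y":0,"z":0,"yaw":0.73},
    {"x":0,"y":0,"z":0,"yaw":0.83},
    {"x":0,"y":0,"z":0,"yaw":0.92},
    {"x":0,"y":0,"z":0,"yaw":1.0},
    {"x":0,"y":0,"z":0,"yaw":1.0},
  ],
)

```text
time_s: 10.95
tcp_pos: [0.4821, -0.4478, 0.0439]
ee_rot: [-0.913, 1.582, -1.588]
ft_force: [7.8, 1.5, -1.5]
opening: 0.0158
```

```bash
python3 -c "
from h import *
goto()"
```

```text
t 10.95 tcp [ 0.4821 -0.4478  0.0439] q [-0.8387  0.6913  1.4039 -0.0012  1.0433 -0.3128] xang -2.0961 tilt [ 0.0013 -0.0029 -1.    ] F [ 7.8167  1.4751 -1.5441] Mz [ 0.4208 -1.26    0.2506] op 0.015823063899416175
```

Request:
play_rows(
  series=[
    {"x":0,"y":0,"z":0.1,"yaw":0.06},
    {"x":0,"y":0,"z":0.1,"yaw":0.14},
    {"x":0,"y":0,"z":0.1,"yaw":0.23},
    {"x":0,"y":0,"z":0.1,"yaw":0.33},
    {"x":0,"y":0,"z":0.1,"yaw":0.43},
    {"x":0,"y":0,"z":0.1,"yaw":0.53},
    {"x":0,"y":0,"z":0.1,"yaw":0.63},
    {"x":0,"y":0,"z":0.1,"yaw":0.73},
    {"x":0,"y":0,"z":0.1,"yaw":0.83},
    {"x":0,"y":0,"z":0.1,"yaw":0.92},
    {"x":0,"y":0,"z":0.1,"yaw":1.0},
    {"x":0,"y":0,"z":0.1,"yaw":1.0},
  ],
)

```text
time_s: 12.45
tcp_pos: [0.4828, -0.4486, 0.0439]
ee_rot: [-0.05, 2.194, -2.201]
ft_force: [0.6, -0.4, 1.0]
opening: 0.0159
```

```bash
python3 -c "
from h import *
goto()"
```

```text
t 12.45 tcp [ 0.4828 -0.4486  0.0439] q [-0.8384  0.6924  1.4012 -0.0015  1.0448  0.6867] xang -3.0951 tilt [ 0.0012 -0.0033 -1.    ] F [ 0.6195 -0.4478  1.0488] Mz [-0.0232  0.1429  0.2629] op 0.015872199619396694
```

Request:
play_rows(
  series=[
    {"x":0,"y":0,"z":0,"yaw":0.06},
    {"x":0,"y":0,"z":0,"yaw":0.14},
    {"x":0,"y":0,"z":0,"yaw":0.23},
    {"x":0,"y":0,"z":0,"yaw":0.33},
    {"x":0,"y":0,"z":0,"yaw":0.43},
    {"x":0,"y":0,"z":0,"yaw":0.53},
    {"x":0,"y":0,"z":0,"yaw":0.63},
    {"x":0,"y":0,"z":0,"yaw":0.73},
    {"x":0,"y":0,"z":0,"yaw":0.83},
    {"x":0,"y":0,"z":0,"yaw":0.92},
    {"x":0,"y":0,"z":0,"yaw":1.0},
    {"x":0,"y":0,"z":0,"yaw":1.0},
  ],
)

```text
time_s: 13.95
tcp_pos: [0.4825, -0.4493, 0.0439]
ee_rot: [-0.852, -1.647, 1.653]
ft_force: [-1.9, -4.9, 0.2]
opening: 0.0159
```

```bash
python3 -c "
from h import *
goto()"
```

```text
t 13.95 tcp [ 0.4825 -0.4493  0.0439] q [-0.839   0.6925  1.4009 -0.0025  1.0445  1.6842] xang 2.1904 tilt [ 0.0009 -0.0042 -1.    ] F [-1.9386 -4.9185  0.2296] Mz [-0.8187  0.6255  0.2053] op 0.015896852349402812
```

The screw is about 3.27 rad loose. I'll relax the spring, release and lift.

Request:
play_rows(
  series=[
    {"x":0,"y":0,"z":0,"yaw":-0.04},
    {"x":0,"y":0,"z":0,"yaw":-0.07},
    {"x":0,"y":0,"z":0,"yaw":-0.07},
  ],
)

```text
time_s: 14.32
tcp_pos: [0.4825, -0.4494, 0.0439]
ee_rot: [-0.802, -1.695, 1.702]
ft_force: [0.0, -2.3, 0.2]
opening: 0.0158
```

Request:
play_rows(
  series=[
    {"x":0,"y":0,"z":0,"yaw":0},
    {"x":0,"y":0,"z":0,"yaw":0},
    {"x":0,"y":0,"z":0,"yaw":0},
    {"x":0,"y":0,"z":0,"yaw":0},
    {"x":0,"y":-3,"z":0,"yaw":0},
    {"x":0,"y":-7,"z":0,"yaw":0},
    {"x":0,"y":-9,"z":0,"yaw":0},
    {"x":0,"y":-9,"z":0,"yaw":0},
  ],
  hand=4.5,
)

```text
time_s: 15.32
tcp_pos: [0.4831, -0.4496, 0.1354]
ee_rot: [-0.804, -1.695, 1.703]
ft_force: [-0.2, -0.3, -0.5]
opening: 0.0453
```

```bash
python3 -c "
from h import *
goto((.4168,-.3879,.08,2.3966),(.4168,-.3879,.0,2.3966))
snap('scene','s4',(225,170,345,280),5)"
```

```text
t 15.325 tcp [ 0.4831 -0.4496  0.1354] q [-0.8387  0.5893  1.3214 -0.0024  1.2241  1.6126] xang 2.2619 tilt [ 0.0028 -0.0065 -1.    ] F [-0.1791 -0.2679 -0.4979] Mz [0.0071 0.1286 0.0225] op 0.045337150806458004
[ 0.4168 -0.3879  0.08    2.3966] ->cm [9.018  5.4849 1.1597] yaw -0.13468899112789456
[ 0.4168 -0.3879  0.      2.3966] ->cm [ 9.0722 13.4847  1.1437] yaw -0.13468899112789456
```

View pics/s4.png

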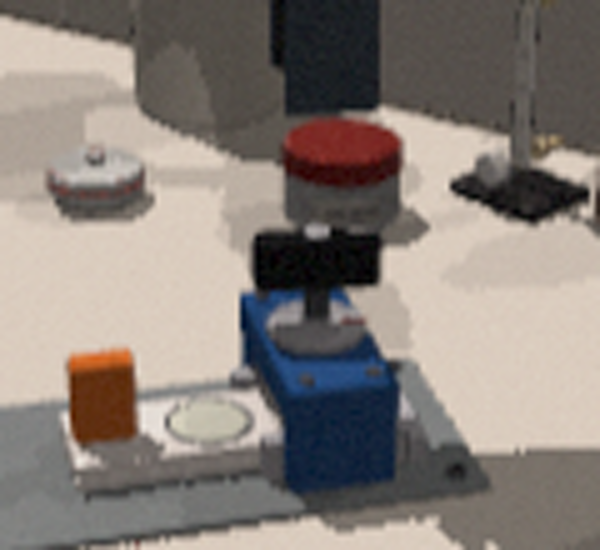

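The screw bar is free and the disc's red mark has moved from the left side to the right at (350,320), about a half turn. The tab is at (100,395). I'll go to it now.

Request:
play_rows(
  series=[
    {"x":3,"y":0,"z":0.4,"yaw":-0.1},
    {"x":7,"y":1,"z":0.9,"yaw":-0.13},
    {"x":9.05,"y":3,"z":1.15,"yaw":-0.135},
    {"x":9.05,"y":6,"z":1.15,"yaw":-0.135},
    {"x":9.05,"y":9,"z":1.15,"yaw":-0.135},
    {"x":9.05,"y":11.5,"z":1.15,"yaw":-0.135},
    {"x":9.05,"y":13,"z":1.15,"yaw":-0.135},
    {"x":9.05,"y":13.3,"z":1.15,"yaw":-0.135},
    {"x":9.05,"y":13.3,"z":1.15,"yaw":-0.135},
  ],
)

```text
time_s: 16.5
tcp_pos: [0.4163, -0.3874, 0.0009]
ee_rot: [-0.701, -1.784, 1.792]
ft_force: [0.2, -0.4, 0.7]
opening: 0.045
```

```bash
python3 -c "
from h import *
goto((.4168,-.3879,.0,2.3966))
snap('scene','s5',(195,180,315,290),5)"
```

```text
t 16.5 tcp [ 0.4163 -0.3874  0.0009] q [-0.8531  0.6588  1.669  -0.0031  0.809   1.4645] xang 2.3969 tilt [ 0.0015 -0.005  -1.    ] F [ 0.181  -0.3972  0.6558] Mz [ 0.0135  0.107  -0.0065] op 0.04500970625354955
[ 0.4168 -0.3879  0.      2.3966] ->cm [-0.072   0.0855 -0.0022] yaw 0.0002851576556315294
```

View pics/s5.png

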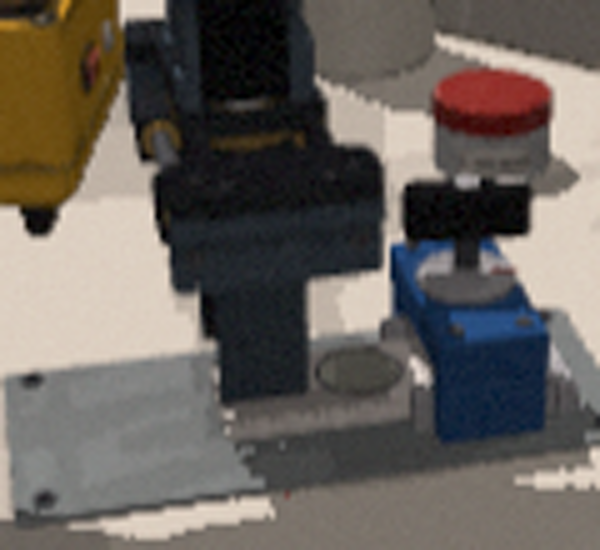

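The front finger at (262,395) hides the tab, and its tip is just above the slide top. The body is clear of the bar. I'll close gently.

Request:
play_rows(
  series=[
    {"x":0,"y":0,"z":0,"yaw":0},
    {"x":0,"y":0,"z":0,"yaw":0},
    {"x":0,"y":0,"z":0,"yaw":0},
    {"x":0,"y":0,"z":0,"yaw":0},
    {"x":0,"y":0,"z":0,"yaw":0},
  ],
  hand=0.7,
  newtons=12,
)

```text
time_s: 17.18
tcp_pos: [0.4165, -0.3877, 0.0014]
ee_rot: [-0.702, -1.784, 1.792]
ft_force: [-1.7, -1.0, 4.7]
opening: 0.0139
```

```bash
python3 -c "
from h import *
goto((.4163-.735*.08,-.3874+.678*.08,.001,2.3966))"
```

```text
t 17.175 tcp [ 0.4165 -0.3877  0.0014] q [-0.853   0.658   1.6687 -0.0031  0.8093  1.4645] xang 2.3970 tilt [ 0.002  -0.0057 -1.    ] F [-1.7222 -0.9663  4.7442] Mz [0.1549 0.1721 0.0338] op 0.013893063314908088
[ 0.3575 -0.3332  0.001   2.3966] ->cm [ 8.0309 -0.0069 -0.0106] yaw 0.0003500645079497211
```

Request:
play_rows(
  series=[
    {"x":0.2,"y":0,"z":0,"yaw":0},
    {"x":0.5,"y":0,"z":0,"yaw":0},
    {"x":0.8,"y":0,"z":0,"yaw":0},
    {"x":1.0,"y":0,"z":0,"yaw":0},
  ],
)

```text
time_s: 17.68
tcp_pos: [0.409, -0.3809, 0.0014]
ee_rot: [-0.702, -1.783, 1.792]
ft_force: [1.3, -2.2, 1.6]
opening: 0.0142
```

```bash
python3 -c "
from h import *
goto()"
```

```text
t 17.675 tcp [ 0.409  -0.3809  0.0014] q [-0.8551  0.6489  1.6946 -0.0031  0.7922  1.4626] xang 2.3969 tilt [ 0.0022 -0.0059 -1.    ] F [ 1.3035 -2.1611  1.6378] Mz [-0.2191 -0.1422 -0.0594] op 0.014197429243772703
```

The drag is about 2.5 N, so it runs freely. I'll draw it the rest of the way.

Request:
play_rows(
  series=[
    {"x":0.6,"y":0,"z":0,"yaw":0},
    {"x":1.3,"y":0,"z":0,"yaw":0},
    {"x":2.1,"y":0,"z":0,"yaw":0},
    {"x":2.9,"y":0,"z":0,"yaw":0},
    {"x":3.7,"y":0,"z":0,"yaw":0},
    {"x":4.5,"y":0,"z":0,"yaw":0},
    {"x":5.3,"y":0,"z":0,"yaw":0},
    {"x":6.0,"y":0,"z":0,"yaw":0},
    {"x":6.5,"y":0,"z":0,"yaw":0},
    {"x":6.8,"y":0,"z":0,"yaw":0},
    {"x":6.8,"y":0,"z":0,"yaw":0},
  ],
)

```text
time_s: 19.05
tcp_pos: [0.359, -0.3348, 0.0013]
ee_rot: [-0.703, -1.783, 1.793]
ft_force: [2.1, -2.7, 8.6]
opening: 0.0141
```

Request:
play_rows(
  series=[
    {"x":0,"y":0,"z":0,"yaw":0},
    {"x":0,"y":0,"z":0,"yaw":0},
    {"x":0,"y":0,"z":0,"yaw":0},
    {"x":0,"y":0,"z":0,"yaw":0},
    {"x":0,"y":-2,"z":0,"yaw":0},
    {"x":0,"y":-6,"z":0,"yaw":0},
    {"x":0,"y":-11,"z":0,"yaw":0},
    {"x":0,"y":-16,"z":0,"yaw":0},
    {"x":0,"y":-21,"z":0,"yaw":0},
    {"x":0,"y":-21,"z":0,"yaw":0},
  ],
  hand=4.5,
)

```text
time_s: 20.3
tcp_pos: [0.3597, -0.3349, 0.2148]
ee_rot: [-0.709, -1.782, 1.798]
ft_force: [0.7, -0.1, 0.2]
opening: 0.0449
```

```bash
python3 -c "
from h import *
goto()
snap('scene','s6',(180,180,330,290),5)"
```

```text
t 20.3 tcp [ 0.3597 -0.3349  0.2148] q [-0.8696  0.2706  1.6391 -0.0023  1.2187  1.4466] xang 2.3969 tilt [ 0.0069 -0.0115 -0.9999] F [ 0.7375 -0.0648  0.2483] Mz [-0.0427  0.176  -0.0235] op 0.044883165953747466
```

View pics/s6.png

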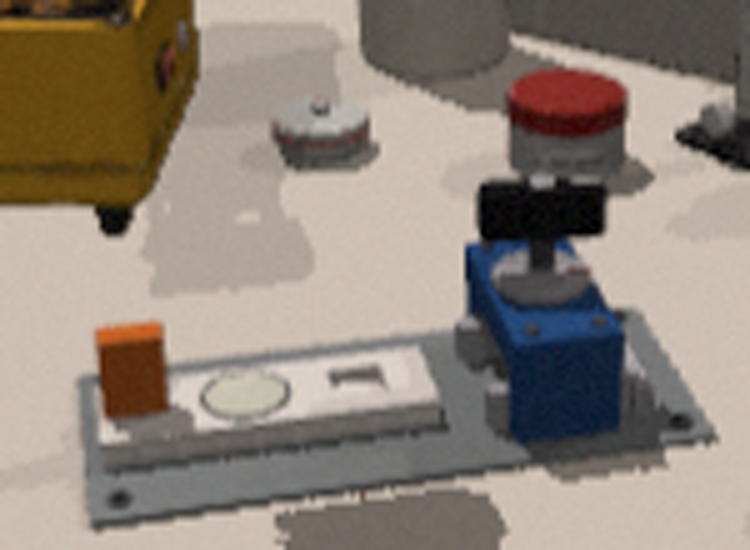

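The slide lies flat on the base plate. Its rear end at (440,400) is clear of the rails at (490,400), and the pocket shows at (360,378). The bystanders haven't moved, and the arm is clear.

```bash
python3 -c "
from cell import order
print(order.job_done())"
```

```text
the job is handed in; nothing more can be done
None
```

The filter slide is out and lying flat on the base plate, clear of the bridge and its guide rails, and I have handed the job in (20.3 s of robot time at the last check).

- **Screw:** It is left-handed. It gave clockwise at a steady 0.24 N m with no stop met. I backed it off about 3.27 rad, eased the spring and let go.
- **Slide:** I drew it out about 77 mm by the orange tab. The side force on the tool was about 2.5 N early in the pull and 3.4 N at the end, so there was no sign of it dragging on the foot.
- **Last picture:** The slide's rear end is clear of the rails. The spare filter and tin look untouched. The amber vial was outside that picture, and the arm never went near it.
- **Disagreements:** The fingertips stood about 26 mm above the reported TCP, where the description says 8 mm below it. My first grasp of the bar therefore closed just above it without contact, and I corrected it from camera depth. The screw axis was about 1–2 mm from my camera estimate, giving up to 8 N of side force on the bar while turning until I corrected it. The upward force on the tool also reached 8.6 N at the end of the pull, just before I let go of the tab.

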